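# Clamp a paint tin in the tin shaker

## Task

Load the small-tin shaker: take the smallest of the three loose paint tins and work it down into the shaker's sprung cup with a twisting push until it stands fully home on the cup's floor. Then swing the hold-down bar over it so that the T-shaped toggle comes up through the bar's slot, and give the toggle a quarter turn clockwise so that it locks the bar down. Leave the other two tins standing where they are.

Things in the scene. Friction and masses are not known exactly. Their poses are not given: they have to be found in the camera images.
- tin_small: the tin to load: lidded round paint tin, 62 mm across the body (64 mm with its rims), 75 mm tall, 0.32 kg; the shortest and narrowest of the three loose tins. Origin at the centre of its underside, z up its axis. Grip it round the body, at least 35 mm above its underside so that the fingers stay clear of the cup's lip.
- tin_tall: bystander: lidded paint tin, 72 mm across, 100 mm tall, too wide for the cup. Origin at the centre of its underside.
- tin_plain: bystander: lidded paint tin, 72 mm across, 98 mm tall, too wide for the cup. Origin at the centre of its underside.
- tin_shaker: the shaker, fixed: grey housing 130 (x) x 232 (y) mm, its metal plate 40 mm up, with an upright metal cup in the middle, a hinge bracket 82 mm from the cup's axis to +y and a toggle post 82 mm from it to -y (tops 140 and 155 mm up). Origin on the cup's axis at the trolley top; z up, -x is the side with knob and switch.
- holder_floor (a point): centre of the cup's floor, 45 mm above the trolley top. Bore 73 mm, lip 31 mm above the floor, 88 mm outside. Four sprung rubber shoes in the bore: a tin lowered in meets their sloping tops about 15 mm above the floor; from there pushing it straight down takes 30 to 60 N, but under 20 N while it is well turned (either way, about 1 N m).
- bar_hinge (a point): point on the hold-down bar's hinge axis (the axis is the shaker's x), 129.5 mm above the trolley top and 82 mm to the +y side of the cup's axis. Its axes are the shaker's.
- bar (a joint): hold-down bar's angle, rad: 0 = level over the cup (stop), pi/2 = upright, 2.75 = thrown back to the shaker's +y side; friction holds it anywhere. Flat steel 30 x 5 mm with a rubber pad below that clears a seated tin's lid by 1 mm; a tin not home keeps it from coming level. Its slot, 14 x 44 mm, long along the bar, is centred 164 mm from the hinge.
- bar_grip (a point): centre of the black round grip at the free end of the hold-down bar, 209 mm from the hinge axis: a thick disc 28 mm across, its two flat faces 18 mm apart and square to the hinge axis (the shaker's x). Pinched on these faces it turns between the fingers while the bar swings.
- toggle (a joint): T-toggle's angle, rad: 0 = cross-head in line with the bar (passes the slot within about 0.15), pi/2 = crosswise, locking the bar; positive is clockwise seen from above, stops at 0 and 1.62; light friction (0.05 N m).
- toggle_wing (a point): middle of the T-toggle's cross-head, a flat steel block 36 mm long (y of this point), 8 mm thick (x of this point) and 20 mm tall, on its turning axis, 145 mm above the trolley top. Pinch it across its thickness. Its underside is 3 mm above the top of the closed bar.
There are look-alikes about, which are no part of the job. What is shaped like the tin_small but pink is not meant.

How it is judged:
By the outcome, as a careful person would: the job done as asked, in the order asked, and still so for the second after the job is handed in, with the robot touching nothing.
It also fails if it takes over 72 s, if anything falls off the work surface, if the arm or the gripper's body presses on something with over 40 N, if the wrist force passes 120 N, or if a joint passes its speed limit or range.

## Robot

A 7-joint arm with a two-finger parallel gripper is mounted at the origin on a cart in front of the work surface, level with it; the furniture and walls round the work are solid. World frame = base frame: x ahead of the robot, y to its left, z up, the work surface at z = 0. Lengths are in mm, angles in rad, forces in N, time in s.
With the tool pointing down it reaches from about 350 to 775 mm from the base axis. Payload 3.1 kg.
Tool frame: the origin (TCP) lies between the finger pads; the fingertips stand 19 mm ahead of it and the grasp point (between the pads) is the TCP; z points along the fingers, y is the direction in which the jaws open and shut (so a half turn about z gives the same grasp; the last joint's range is limited). The gripper opens to 85 mm and grips with 20 to 120 N. Pads are 22 mm wide; open, the fingers measure 114 mm over their backs; the gripper's body (76 mm by 85 mm) begins 54 mm behind the grasp point. The pads swing forward as they close: fully open they stand 13 mm farther back than shut.
Start: joints at [-1.347, 0.311, 0.014, 1.512, -0.004, 1.319, -0.027], TCP at [144.446, 530.709, 250.304] pointing down, gripper open.
Joint ranges: [-2.7, 2.7], [-0.3, 1.91], [-1.27, 1.3], [0.12, 2.57], [-1.44, 4.58], [0.2, 2.03], [-3.05, 3.05]. Speed limits (rad/s): [2.79, 2.79, 3.14, 3.14, 3.14, 3.14, 3.14].

## Interface

Orientations are given as a unit quaternion [x, y, z, w].
In Python, from station import * gives the robot as it stands.
- The arm moves only by the tool arm_command, never from a script. Its argument "targets" is a list of rows, each a list of 3 entries, a list of its own where there are three numbers: the shift along the tool's x, y, z in cm, then the turn, a rotation vector about the tool's x, y, z in rad, then the opening, from 0 (shut) to 1 (fully open). A call has exactly 5 rows; each row shifts and turns the commanded pose from where the row before left it, along the tool's axes as they then stand; what a row does not reach is not made up. A row lasts 1/12 s, in which the tool goes at most 41.7 mm and 7.16 degrees, less where a joint would pass 70% of its speed; a pose out of reach is approached as far as the arm can. A call with a gripper value outside its range is refused whole. The fingers move at their own pace and stop on an object; "force" is the grip in N (left out, the last holds). Time passes only in rows, so rows that do not move let the fingers close, or fill a call up. It gives the time, the measured TCP pose, the force and the opening at its end, in the units of the state.
- get_obs(): the state, without advancing time (a new reading comes with each control period).
- snapshot(name): name is "scene" or "side" or "wrist"; returns the picture (384x512x3 uint8, red, green, blue); there is no depth.
- calibration(name): a dict with "K" (3x3 intrinsics, pixels), "rvec" (rotation vector, rad) and "tvec" (3), from world to camera coordinates, as OpenCV has them; the wrist camera has in their place "T_tool_cam" (4x4, takes a point from camera to tool coordinates, whose origin is the TCP and whose axes are the flange's). Camera axes: x right, y down, z forward; pixel columns grow to the right and rows downward; lengths in mm; the calibration is good to about 2 mm. A picture is of the moment at which its call begins: read the wrist's pose just before it. calibration takes no time and is no camera call.
- close_job(): hands the job in, once; it reports no verdict.
Trained networks look in the newest picture that a camera, given by its name, has taken for a name from the list of things; names that differ only in an ending like _2 or _b are one class to them, and where a whole thing is asked for, a point or a joint stands for the part that bears it (a point fixed in the world has none). Each returns a list of dicts, best first, with "confidence" (0 to 1); they miss things now and then, are a little off and sometimes report something else, mostly with a low value. They report only what shows in the picture. A call takes as long as a camera call. They do not tell look-alikes from the thing itself.
- search_frame(camera, label): "centre" ([x, y, z] in mm, in world coordinates, good to about 4 mm: the middle of the surface that is visible of it).
- silhouettes(camera, label): "mask" (384x512 bool, what is visible of it).
- landmark_of(camera, label): "centre" ([x, y, z] in mm, in world coordinates, good to about 4 mm: a listed point, or the origin of a listed thing).
The state is a dict: "time": time; "joints": joint angles; "dq": joint speeds; "effort": joint torques, N m; "position": TCP position; "tcp_rot": TCP orientation; "force": force on the tool from outside, world axes, zero at the start; "ft_torque": the same for the moment, N m; "opening": finger opening in mm.
Only numpy, scipy, OpenCV 4.12 (cv2) and the standard library are available. Lean on these libraries where they do the work, as an engineer would, in place of code of your own. Each camera call takes 0.05 s, during which the arm holds its last target. There are 200 camera calls.

## Working session

There is one attempt and no reset: what is moved stays moved. The work goes in short steps, Python scripts to look and compute and a tool call to move; the robot and the scene stay as the last step left them, time stands still between calls to the robot, and variables do not carry over. Pictures are saved under pics/ and viewed, about 8 in all and at most 12, crops included, and the job is handed in when it is done.

Besides the shell and the picture viewer there is one more tool, called after "Emit:" in YAML: its name, and indented under it one key for each argument. arm_command: Moves the arm, as the interface text tells. Its arguments: {"type":"object","properties":{"targets":{"type":"array","items":{"type":"array"}},"force":{"type":"number"}},"required":["targets"]}

```bash
ls; mkdir -p pics
cat > h.py <<'E'
from station import *
import numpy as np, cv2
from scipy.spatial.transform import Rotation as R
def see(n,f,crop=None,s=1):
    im=snapshot(n); 
    if crop: im=im[crop[1]:crop[3],crop[0]:crop[2]]
    cv2.imwrite('pics/'+f,cv2.resize(im[:,:,::-1],None,fx=s,fy=s)); 
def proj(n,P):
    c=calibration(n); return cv2.projectPoints(np.float64(P).reshape(-1,3),np.float64(c['rvec']),np.float64(c['tvec']),np.float64(c['K']),None)[0].reshape(-1,2)
def st():
    o=get_obs(); print('t',o['time'],'p',np.round(o['position'],1),'q',np.round(o['tcp_rot'],3),'R',np.round(R.from_quat(o['tcp_rot']).as_matrix(),3).tolist(),'F',np.round(o['force'],1),'T',np.round(o['ft_torque'],2),'open',o['opening'],'j',np.round(o['joints'],3)); return o
E
python3 - <<'E'
from h import *
st()
see('scene','a.png'); see('side','b.png')
for c in ['scene','side']:
  for l in ['tin_small','tin_tall','tin_plain','tin_shaker','bar_hinge','holder_floor','bar_grip','toggle_wing']:
    try: print(c,l,[(np.round(d['centre'],1).tolist(),round(d['confidence'],2)) for d in landmark_of(c,l)])
    except Exception as e: print(c,l,e)
E
```

```text
pics
t 0.0 p [144.3 530.  249.2] q [ 0.132  0.991 -0.001 -0.   ] R [[-0.965, 0.263, -0.001], [0.263, 0.965, -0.002], [-0.0, -0.002, -1.0]] F [-0.5 -0.5 -0. ] T [0.02 0.02 0.01] open 85.4001190464896 j [-1.347  0.312  0.014  1.513 -0.004  1.319 -0.027]
scene tin_small [([519.3, -385.8, -0.7], 0.95), ([636.7, -380.0, -1.1], 0.9), ([655.5, -473.3, -2.1], 0.59)]
scene tin_tall [([615.9, -258.9, -0.0], 0.68)]
scene tin_plain [([440.2, -249.8, 3.2], 0.57)]
scene tin_shaker [([534.2, -2.7, -0.6], 0.92)]
scene bar_hinge [([535.8, 74.9, 133.3], 0.6)]
scene holder_floor [([535.0, -4.1, 43.5], 0.58)]
scene bar_grip [([547.7, 240.7, 260.5], 0.74)]
scene toggle_wing [([527.1, -87.4, 147.9], 0.67)]
side tin_small [([518.1, -386.3, -1.6], 0.94), ([653.2, -469.9, 4.9], 0.47)]
side tin_tall [([617.7, -256.4, -0.3], 0.88)]
side tin_plain [([436.9, -252.1, -0.9], 0.59)]
side tin_shaker [([532.6, -6.8, 1.2], 0.9)]
side bar_hinge [([535.7, 77.9, 133.4], 0.87)]
side holder_floor [([534.0, -4.5, 47.1], 0.78)]
side bar_grip [([547.2, 240.9, 261.1], 0.9)]
side toggle_wing [([525.5, -83.6, 146.4], 0.49)]
```

```bash
python3 -c "
import cv2,numpy as np
cv2.imwrite('pics/ab.png',cv2.resize(np.vstack([cv2.imread('pics/a.png')]),None,fx=1.5,fy=1.5))"
```

```text
(no output)
```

View pics/ab.png

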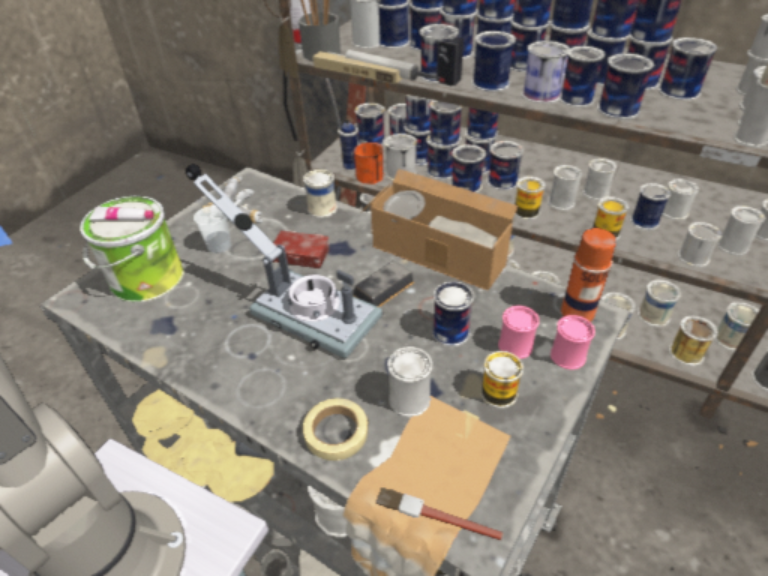

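View pics/b.png

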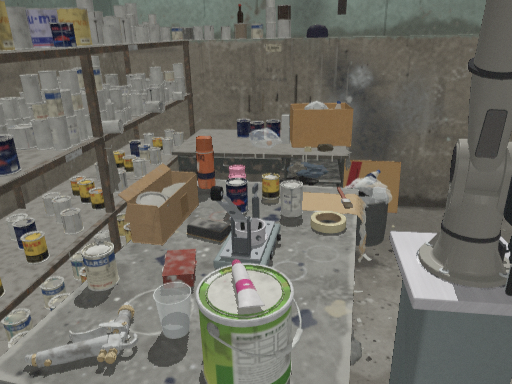

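The scene view shows the yellow small tin at about (502,378), the two pink look-alikes at (519,332) and (571,342), and the shaker at (315,300) with its bar thrown back and the grip at (193,173). The side view agrees. I'll rise first, then swing over the shaker and look down at it.

Emit:
arm_command:
  targets:
    - [[0,0,-4],[0,0,0],1]
    - [[0,0,-4],[0,0,0],1]
    - [[0,0,-4],[0,0,0],1]
    - [[-4,0,-1],[0,0,0.078],1]
    - [[-4,0,0],[0,0,0.078],1]

```text
time: 1.32
position: [219.1, 509.9, 385.3]
tcp_rot: [0.207, 0.978, 0.005, 0.0]
force: [1.8, 1.0, -0.4]
opening: 85.4
```

Emit:
arm_command:
  targets:
    - [[-4,0,0],[0,0,0.078],1]
    - [[-4,0,0],[0,0,0.078],1]
    - [[-4,0,0],[0,0,0.078],1]
    - [[-4,0,0],[0,0,0.078],1]
    - [[-4,0,0],[0,0,0.078],1]

```text
time: 1.73
position: [388.8, 397.1, 380.1]
tcp_rot: [0.396, 0.918, 0.0, 0.0]
force: [-0.1, 0.9, -0.3]
opening: 85.4
```

Emit:
arm_command:
  targets:
    - [[-4,0,0],[0,0,0.078],1]
    - [[-4,0,0],[0,0,0.078],1]
    - [[-4,0,0],[0,0,0.078],1]
    - [[-4,0,0],[0,0,0.078],1]
    - [[-4,0,0],[0,0,0.078],1]

```text
time: 2.15
position: [501.0, 232.9, 380.1]
tcp_rot: [0.567, 0.824, 0.0, 0.0]
force: [-0.3, 0.2, -0.3]
opening: 85.7
```

Emit:
arm_command:
  targets:
    - [[-4,0,0],[0,0,0.078],1]
    - [[-4,0,0],[0,0,0.078],1]
    - [[-4,0,0],[0,0,0.078],1]
    - [[-4,0,0],[0,0,0.078],1]
    - [[-4,0,0],[0,0,0.078],1]

```text
time: 2.57
position: [542.4, 38.3, 380.2]
tcp_rot: [0.716, 0.698, 0.0, 0.0]
force: [1.3, 0.5, -0.1]
opening: 85.2
```

Run:
```python
from h import *
st()
c=calibration('wrist'); print(np.round(c['T_tool_cam'],3).tolist(),np.round(c['K'],1).tolist())
see('wrist','c.png')
for l in ['holder_floor','bar_grip','toggle_wing','bar_hinge']:
    print(l,[(np.round(d['centre'],1).tolist(),round(d['confidence'],2)) for d in landmark_of('wrist',l)])
```

```text
t 2.5667 p [542.4  38.3 380.2] q [0.716 0.698 0.    0.   ] R [[0.025, 1.0, 0.0], [1.0, -0.025, -0.0], [-0.0, 0.0, -1.0]] F [ 1.3  0.5 -0.1] T [ 0.01 -0.08  0.03] open 85.18453214256054 j [-0.507  0.289  0.563  1.27  -0.153  1.624  0.004]
[[-0.0, -0.949, -0.317, 81.699], [1.0, -0.0, -0.0, -0.101], [0.0, -0.317, 0.949, -124.394], [0.0, 0.0, 0.0, 1.0]] [[331.6, 0.0, 248.5], [0.0, 331.6, 189.7], [0.0, 0.0, 1.0]]
holder_floor [([532.8, -2.8, 43.7], 0.95)]
bar_grip []
toggle_wing [([528.1, -86.5, 144.2], 0.72)]
bar_hinge [([536.9, 77.9, 134.2], 0.91)]
```

View pics/c.png

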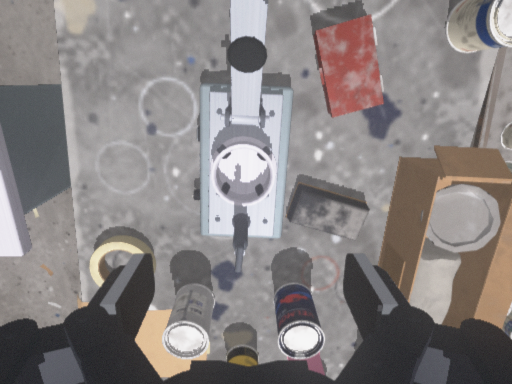

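The wrist view shows the cup at (243,170), the toggle at (240,232) and the bar running straight up from the hinge. Next I'll go above the small tin.

Emit:
arm_command:
  targets:
    - [[-4.1,0,0],[0,0,0],1]
    - [[-4.1,0,0],[0,0,0],1]
    - [[-4.1,-0.2,0],[0,0,0],1]
    - [[-4.1,-0.2,0],[0,0,0],1]
    - [[-4.1,-0.2,0],[0,0,0],1]

```text
time: 3.23
position: [532.4, -163.6, 380.2]
tcp_rot: [0.712, 0.702, 0.001, -0.0]
force: [1.1, -0.6, -0.3]
opening: 85.2
```

Emit:
arm_command:
  targets:
    - [[-4.1,-0.2,0],[0,0,0],1]
    - [[-4.1,-0.2,0],[0,0,0],1]
    - [[-4.1,-0.2,0],[0,0,0],1]
    - [[-4.1,-0.2,0],[0,0,0],1]
    - [[-4.1,0,0],[0,0,0],1]

```text
time: 3.65
position: [520.9, -368.8, 380.0]
tcp_rot: [0.713, 0.702, 0.001, -0.0]
force: [0.8, 0.3, 1.0]
opening: 85.1
```

Emit:
arm_command:
  targets:
    - [[0,0,3.2],[0,0,0.1],1]
    - [[0,0,3.2],[0,0,0.1],1]
    - [[0,0,3.2],[0,0,0.1],1]
    - [[0,0,3.2],[0,0,0.1],1]
    - [[0,0,3.2],[0,0,0.1],1]

```text
time: 4.07
position: [521.4, -366.8, 218.3]
tcp_rot: [0.865, 0.501, 0.001, -0.001]
force: [0.7, -1.2, 0.2]
opening: 85.5
```

Run:
```python
from h import *
o=st()
see('wrist','d.png')
for l in ['tin_small']:
    print(l,[(np.round(d['centre'],1).tolist(),round(d['confidence'],2)) for d in landmark_of('wrist',l)])
a=cv2.imread('pics/c.png')[110:290,180:310]; b=cv2.imread('pics/d.png')
cv2.imwrite('pics/e.png',np.hstack([cv2.resize(a,(277,384),interpolation=cv2.INTER_CUBIC),b]))
```

```text
t 4.0667 p [ 521.4 -366.8  218.3] q [ 0.865  0.501  0.001 -0.001] R [[0.498, 0.867, 0.001], [0.867, -0.498, 0.002], [0.002, -0.0, -1.0]] F [ 0.7 -1.2  0.2] T [ 0.02 -0.01 -0.04] open 85.47851905801411 j [ 0.13   0.596  0.766  1.32  -0.409  1.384  0.361]
tin_small [([635.1, -380.9, 3.9], 0.97), ([521.8, -391.4, -4.1], 0.75), ([654.3, -473.7, 3.0], 0.64)]
```

View pics/e.png

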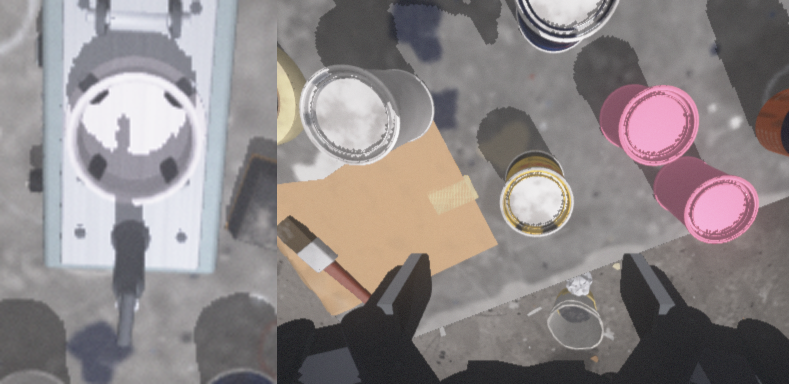

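The right half shows the yellow tin's lid centred at about (259,200) in the wrist picture. On the left, the cup rim is centred at (137,137) in the crop, and the toggle head looks in line with the bar. I'll turn both into positions.

```bash
cat >> h.py <<'E'
def ray(px,z,p,q):
    c=calibration('wrist'); T=np.eye(4); T[:3,:3]=R.from_quat(q).as_matrix(); T[:3,3]=p
    M=T@np.array(c['T_tool_cam']); d=M[:3,:3]@np.linalg.solve(np.array(c['K']),[*px,1]); o=M[:3,3]
    return np.round(o+d*(z-o[2])/d[2],1)
E
python3 - <<'E'
from h import *
o=get_obs()
print(ray((259,200),75,o['position'],o['tcp_rot']))
s=130/277
print('cup rim',ray((180+136.5*s,110+137*180/384),76,[542.4,38.3,380.2],[0.716,0.698,0,0]))
E
```

```text
[ 517.3 -379.7   75. ]
cup rim [535.1  -1.1  76. ]
```

Emit:
arm_command:
  targets:
    - [[-0.83,0.28,2],[0,0,0],1]
    - [[-0.83,0.28,3],[0,0,0],1]
    - [[0,0,4],[0,0,0],1]
    - [[0,0,4],[0,0,0],1]
    - [[0,0,3.3],[0,0,0],1]

```text
time: 4.58
position: [518.4, -385.5, 57.0]
tcp_rot: [0.864, 0.504, 0.001, 0.0]
force: [0.6, 0.6, -0.7]
opening: 85.4
```

Emit:
arm_command:
  targets:
    - [[0,0,0],[0,0,0],1]
    - [[0,0,0],[0,0,0],0.6]
    - [[0,0,0],[0,0,0],0.4]
    - [[0,0,0],[0,0,0],0.3]
    - [[0,0,0],[0,0,0],0.3]
  force: 90

```text
time: 5.0
position: [518.7, -388.6, 61.7]
tcp_rot: [0.865, 0.502, 0.002, 0.004]
force: [0.6, 0.0, 6.3]
opening: 60.2
```

Emit:
arm_command:
  targets:
    - [[0,0,0],[0,0,0],0.3]
    - [[0,0,0],[0,0,0],0.3]
    - [[0,0,0],[0,0,0],0.3]
    - [[0,0,0],[0,0,0],0.3]
    - [[0,0,0],[0,0,0],0.3]

```text
time: 5.42
position: [518.8, -388.6, 61.7]
tcp_rot: [0.865, 0.502, 0.002, 0.004]
force: [1.5, -0.0, 6.6]
opening: 60.1
```

Run:
```python
from h import *
o=st()
see('wrist','f.png')
```

```text
t 5.4167 p [ 518.8 -388.6   61.7] q [0.865 0.502 0.002 0.004] R [[0.497, 0.868, 0.007], [0.868, -0.497, -0.005], [-0.0, 0.008, -1.0]] F [ 1.5 -0.   6.6] T [ 0.04 -0.04  0.01] open 60.13274495693618 j [ 0.19   0.746  0.694  1.484 -0.513  1.09   0.469]
```

View pics/f.png

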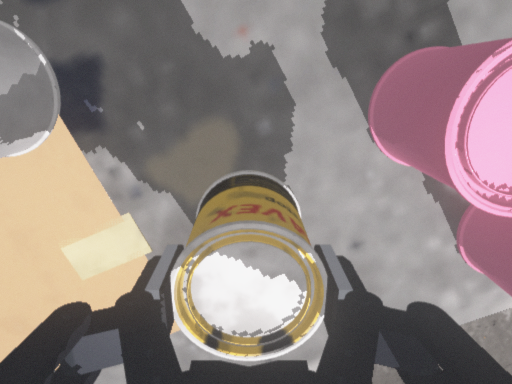

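The tin is gripped upright between the fingers, with its lid centred at about (250,291), and nothing else was disturbed. I'll compute the in-hand offset.

Run:
```python
from h import *
o=get_obs(); P=ray((250,291),75,o['position'],o['tcp_rot']); Rm=R.from_quat(o['tcp_rot'])
print(P, Rm.inv().apply(P-o['position']))
```

```text
[ 520.2 -386.5   75. ] [  2.54569573   0.33670039 -13.30590177]
```

Emit:
arm_command:
  targets:
    - [[0,0,-4],[0,0,0],0.3]
    - [[0,0,-4],[0,0,0],0.3]
    - [[0,0,-4],[0,0,0],0.3]
    - [[0,0,-4],[0,0,0],0.3]
    - [[0,0,-4],[0,0,0],0.3]

```text
time: 5.88
position: [515.4, -386.4, 260.1]
tcp_rot: [0.865, 0.501, 0.0, 0.0]
force: [0.8, -1.3, -3.6]
opening: 60.3
```

Emit:
arm_command:
  targets:
    - [[3.39,-1.75,0],[0,0,0],0.3]
    - [[3.39,-1.75,0],[0,0,0],0.3]
    - [[3.39,-1.75,0],[0,0,0],0.3]
    - [[3.39,-1.75,0],[0,0,0],0.3]
    - [[3.39,-1.75,0],[0,0,0],0.3]

```text
time: 6.3
position: [523.8, -194.5, 258.0]
tcp_rot: [0.865, 0.501, 0.0, -0.0]
force: [1.3, -0.1, -2.9]
opening: 60.6
```

Emit:
arm_command:
  targets:
    - [[3.39,-1.75,0],[0,0,0],0.3]
    - [[3.39,-1.75,0],[0,0,0],0.3]
    - [[3.39,-1.75,0],[0,0,0],0.3]
    - [[3.39,-1.75,0],[0,0,0],0.3]
    - [[3.39,-1.75,0],[0,0,0],0.3]

```text
time: 6.72
position: [532.3, -4.0, 258.2]
tcp_rot: [0.865, 0.501, 0.001, -0.0]
force: [0.9, -0.4, -2.9]
opening: 60.2
```

Emit:
arm_command:
  targets:
    - [[0,0,2],[0,0,0],0.3]
    - [[0,0,2],[0,0,0],0.3]
    - [[0,0,2],[0,0,0],0.3]
    - [[0,0,1],[0,0,0],0.3]
    - [[0,0,0],[0,0,0],0.3]
  force: 110

```text
time: 7.13
position: [530.8, -5.5, 185.4]
tcp_rot: [0.865, 0.501, -0.002, -0.001]
force: [-0.3, 0.5, -3.5]
opening: 59.8
```

Run:
```python
from h import *
o=st()
see('wrist','g.png')
see('scene','g2.png')
a=cv2.imread('pics/g.png'); b=cv2.imread('pics/g2.png')[150:260,140:290]
cv2.imwrite('pics/gg.png',np.hstack([a[:,:400],cv2.resize(b,(400,384),interpolation=cv2.INTER_CUBIC)]))
```

```text
t 7.1333 p [530.8  -5.5 185.4] q [ 0.865  0.501 -0.002 -0.001] R [[0.498, 0.867, -0.005], [0.867, -0.498, 0.0], [-0.002, -0.005, -1.0]] F [-0.3  0.5 -3.5] T [-0.04  0.05  0.01] open 59.84593659798848 j [-0.575  0.381  0.732  1.683 -0.271  1.188 -0.296]
```

View pics/gg.png

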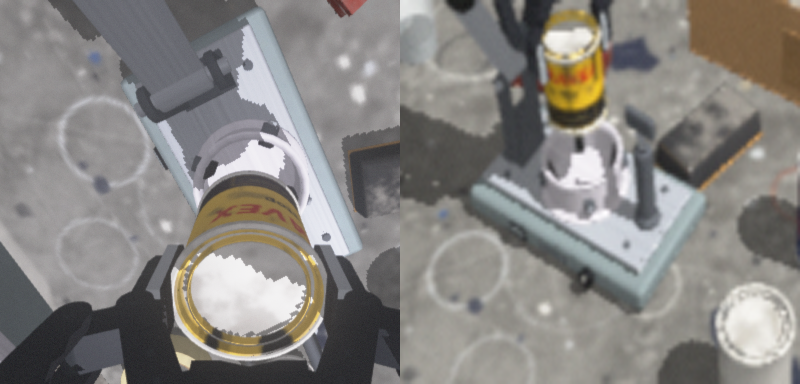

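The tin is above the cup: bottom edge near (254,180), cup rim near (251,178) in the wrist picture. I'll check the cup centre and toggle angle by overlaying predicted outlines.

Run:
```python
from h import *
o=get_obs(); p,q=o['position'],o['tcp_rot']
c=calibration('wrist'); T=np.eye(4); T[:3,:3]=R.from_quat(q).as_matrix(); T[:3,3]=p
W=np.linalg.inv(T@np.array(c['T_tool_cam'])); K=np.array(c['K'])
def pw(P): Q=(W[:3,:3]@np.array(P).T).T+W[:3,3]; u=(K@Q.T).T; return u[:,:2]/u[:,2:]
t=np.linspace(0,2*np.pi,60)
circ=lambda c,r,z:np.c_[c[0]+r*np.cos(t),c[1]+r*np.sin(t),0*t+z]
a=cv2.resize(cv2.imread('pics/g.png')[90:290,120:380],None,fx=2,fy=2,interpolation=cv2.INTER_CUBIC)
def draw(img,uv,col,off,s): cv2.polylines(img,[np.int32((uv-off)*s*8)],False,col,1,cv2.LINE_AA,3)
draw(a,pw(circ((534,-3),44,76)),(0,255,0),(120,90),2)
tc=T[:3,:3]@[2.5,.3,-61.7*0]+p
draw(a,pw(circ(tc,31.5,p[2]-61)),(255,0,255),(120,90),2)
draw(a,pw(circ(tc,32,p[2]+13)),(255,0,255),(120,90),2)
b=cv2.resize(cv2.imread('pics/g2.png')[165:240,200:265],None,fx=4.0,fy=4.0,interpolation=cv2.INTER_CUBIC)
w=np.array([527.5,-85.5,145])
for ang,col in [(0,(0,255,0)),(.3,(255,0,255)),(.6,(0,255,255))]:
    f=-.055-ang; X=np.array([np.cos(f),np.sin(f),0]);Y=np.array([-np.sin(f),np.cos(f),0])
    uv=proj('scene',[w+sx*4*X+sy*18*Y+[0,0,10] for sx,sy in [(1,1),(1,-1),(-1,-1),(-1,1),(1,1)]])
    draw(b,uv,col,(200,165),4.0)
b=cv2.copyMakeBorder(b,0,400-300,0,0,cv2.BORDER_CONSTANT)
cv2.imwrite('pics/o.png',np.hstack([a,b]))
```

```text
(no output)
```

View pics/o.png

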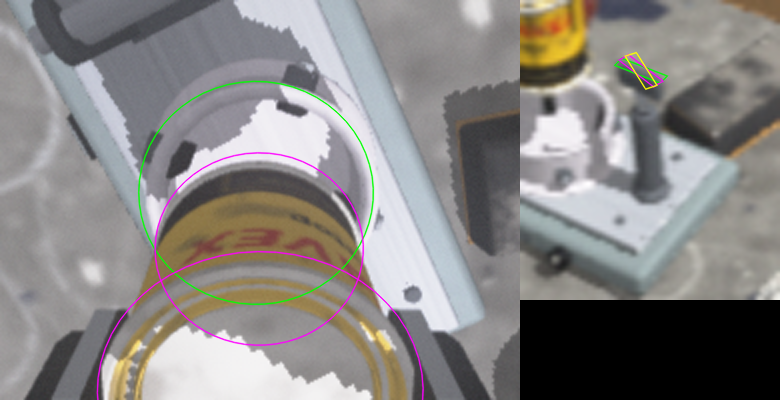

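The green circle, (534,-3), matches the cup lip; the grey band above it is the cup's outer wall. The tin sits about 4 mm short along tool x. The toggle head looks slightly turned, so I'll check it later. Lowering now.

Emit:
arm_command:
  targets:
    - [[0.2,0.1,1],[0,0,0],0.3]
    - [[0.2,0.1,1],[0,0,0],0.3]
    - [[0,0,1],[0,0,0],0.3]
    - [[0,0,1],[0,0,0],0.3]
    - [[0,0,1],[0,0,0],0.3]

```text
time: 7.65
position: [536.4, -3.0, 136.0]
tcp_rot: [0.865, 0.501, -0.0, -0.0]
force: [0.6, 0.6, -3.3]
opening: 59.9
```

Emit:
arm_command:
  targets:
    - [[0,0,0.5],[0,0,0],0.3]
    - [[0,0,0.5],[0,0,0],0.3]
    - [[0,0,0.3],[0,0,0],0.3]
    - [[0,0,0],[0,0,0],0.3]
    - [[0,0,0],[0,0,0],0.3]

```text
time: 8.07
position: [535.4, -3.2, 123.7]
tcp_rot: [0.865, 0.501, -0.001, -0.001]
force: [-2.7, 0.2, -4.2]
opening: 59.9
```

Run:
```python
from h import *
st()
```

```text
t 8.0667 p [535.4  -3.2 123.7] q [ 0.865  0.501 -0.001 -0.001] R [[0.498, 0.867, -0.003], [0.867, -0.498, -0.0], [-0.001, -0.003, -1.0]] F [-2.7  0.2 -4.2] T [-0.08  0.72 -0.02] open 59.943673008468 j [-0.546  0.456  0.7    1.751 -0.33   1.06  -0.253]
```

Emit:
arm_command:
  targets:
    - [[-0.05,-0.09,0.2],[0,0,-0.1],0.3]
    - [[0,0,0.4],[0,0,-0.12],0.3]
    - [[0,0,0.4],[0,0,-0.12],0.3]
    - [[0,0,0.4],[0,0,-0.12],0.3]
    - [[0,0,0.4],[0,0,-0.12],0.3]

```text
time: 8.48
position: [535.7, -3.7, 111.0]
tcp_rot: [0.685, 0.729, 0.001, -0.001]
force: [-9.4, 0.6, 17.6]
opening: 60.0
```

Run:
```python
from h import *
st()
```

```text
t 8.4833 p [535.7  -3.7 111. ] q [ 0.685  0.729  0.001 -0.001] R [[-0.063, 0.998, 0.001], [0.998, 0.063, 0.003], [0.003, 0.001, -1.0]] F [-9.4  0.6 17.6] T [ 0.12  2.37 -0.25] open 60.03156423749582 j [-0.443  0.441  0.557  1.763 -0.272  1.013  0.279]
```

Emit:
arm_command:
  targets:
    - [[0,-0.1,0.4],[0,0,-0.12],0.3]
    - [[0,-0.1,0.4],[0,0,-0.12],0.3]
    - [[0,0,0.3],[0,0,-0.12],0.3]
    - [[0,0,0.2],[0,0,-0.12],0.3]
    - [[0,0,0],[0,0,-0.12],0.3]

```text
time: 8.9
position: [536.2, -4.0, 106.4]
tcp_rot: [0.44, 0.898, 0.004, 0.002]
force: [-22.7, 2.5, 66.1]
opening: 60.0
```

Run:
```python
from h import *
st()
```

```text
t 8.9 p [536.2  -4.  106.4] q [0.44  0.898 0.004 0.002] R [[-0.613, 0.79, 0.006], [0.79, 0.613, 0.005], [0.0, 0.008, -1.0]] F [-22.7   2.5  66.1] T [-0.47  6.14 -1.11] open 60.00410963884853 j [-0.338  0.424  0.416  1.768 -0.207  0.985  0.82 ]
```

Emit:
arm_command:
  targets:
    - [[0,0,-0.5],[0,0,0],0.3]
    - [[0,0,-0.4],[0,0,0],0.3]
    - [[0,0,0],[0,0,0],0.3]
    - [[0,0,0],[0,0,0],0.3]
    - [[0,0,0],[0,0,0],0.3]

```text
time: 9.32
position: [535.9, -3.5, 106.6]
tcp_rot: [0.44, 0.898, 0.002, 0.002]
force: [-6.8, 0.4, 19.3]
opening: 59.7
```

Run:
```python
from h import *
st()
```

```text
t 9.3167 p [535.9  -3.5 106.6] q [0.44  0.898 0.002 0.002] R [[-0.613, 0.79, 0.005], [0.79, 0.613, 0.001], [-0.003, 0.005, -1.0]] F [-6.8  0.4 19.3] T [-0.14  1.69  0.08] open 59.704875211410645 j [-0.342  0.424  0.416  1.768 -0.202  0.986  0.812]
```

Emit:
arm_command:
  targets:
    - [[0,0,-0.1],[0,0,0],0.6]
    - [[0,0,0],[0,0,0],0.9]
    - [[0,0,0],[0,0,0],0.95]
    - [[0,0,0],[0,0,0],0.95]
    - [[0,0,0],[0,0,0],0.95]

```text
time: 9.73
position: [534.1, -3.3, 103.1]
tcp_rot: [0.44, 0.898, 0.0, 0.0]
force: [0.2, -0.1, 0.2]
opening: 81.1
```

Emit:
arm_command:
  targets:
    - [[0,0,-2],[0,0,0],0.95]
    - [[0,0,-4],[0,0,0],0.95]
    - [[0,0,-4],[0,0,0.12],0.95]
    - [[0,0,-4],[0,0,0.12],0.95]
    - [[0,0,-4],[0,0,0.12],0.95]

```text
time: 10.15
position: [533.5, -3.4, 284.9]
tcp_rot: [0.596, 0.803, 0.0, 0.0]
force: [0.2, -1.0, -0.0]
opening: 81.0
```

Emit:
arm_command:
  targets:
    - [[0,0,0],[0,0,0.12],0.95]
    - [[0,0,0],[0,0,0.12],0.95]
    - [[0,0,0],[0,0,0.12],0.95]
    - [[0,0,0],[0,0,0],0.95]
    - [[0,0,0],[0,0,0],0.95]

```text
time: 10.57
position: [533.7, -3.1, 282.9]
tcp_rot: [0.727, 0.686, -0.0, -0.0]
force: [0.4, -0.5, -0.7]
opening: 81.1
```

Run:
```python
from h import *
o=st()
see('wrist','k.png')
for n in ['wrist','scene','side']:
  if n!='wrist': snapshot(n)
  for l in ['tin_small','toggle_wing','bar_grip','bar_hinge']:
    print(n,l,[(np.round(d['centre'],1).tolist(),round(d['confidence'],2)) for d in landmark_of(n,l)])
```

```text
t 10.5667 p [533.7  -3.1 282.9] q [ 0.727  0.686 -0.    -0.   ] R [[0.058, 0.998, -0.0], [0.998, -0.058, -0.0], [-0.0, -0.0, -1.0]] F [ 0.4 -0.5 -0.7] T [ 0.   -0.06 -0.  ] open 81.07926322577586 j [-0.471  0.286  0.579  1.513 -0.157  1.39   0.06 ]
wrist tin_small [([538.0, -5.3, 40.6], 0.6), ([441.2, -253.0, 4.3], 0.4), ([615.2, -253.9, 4.0], 0.19)]
wrist toggle_wing [([526.7, -85.5, 143.9], 0.72)]
wrist bar_grip []
wrist bar_hinge [([536.3, 80.0, 130.1], 0.78)]
scene tin_small [([654.5, -474.1, -3.4], 0.68), ([637.9, -376.7, -4.2], 0.59), ([533.1, 0.3, 46.9], 0.56), ([548.1, 240.6, 264.7], 0.16)]
scene toggle_wing [([527.3, -88.2, 145.8], 0.64)]
scene bar_grip [([548.0, 242.1, 261.3], 0.76)]
scene bar_hinge [([535.7, 78.2, 130.8], 0.61)]
side tin_small [([534.4, -2.5, 45.6], 0.65), ([653.6, -473.1, 3.8], 0.43)]
side toggle_wing [([527.6, -85.9, 148.5], 0.52)]
side bar_grip [([550.5, 240.9, 260.5], 0.71)]
side bar_hinge [([536.8, 75.9, 132.3], 0.89)]
```

View pics/k.png

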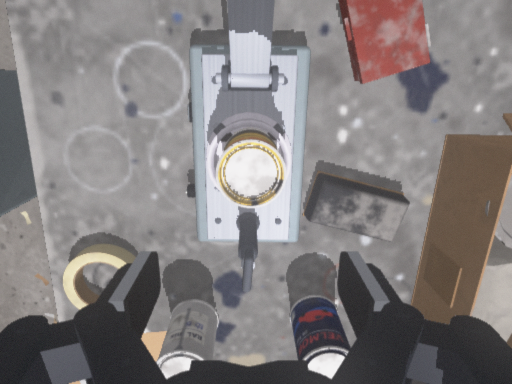

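The tin stands in the cup, with its lid ellipse at (250,172) and landmark z ≈ 45. The toggle is at about (248,260). I'll zoom in on the toggle with outlines for 0, 0.3 and 0.6 rad.

```bash
cat >> h.py <<'E'
def pw(P,p,q):
    c=calibration('wrist'); T=np.eye(4); T[:3,:3]=R.from_quat(q).as_matrix(); T[:3,3]=p
    W=np.linalg.inv(T@np.array(c['T_tool_cam'])); Q=(W[:3,:3]@np.array(P).T).T+W[:3,3]; u=(np.array(c['K'])@Q.T).T; return u[:,:2]/u[:,2:]
E
python3 - <<'E'
from h import *
o=get_obs(); see('scene','m.png')
w=np.array([527.5,-86,145]); tiles=[]
for f,pf,(x0,y0,n) in [('k.png',lambda P:pw(P,o['position'],o['tcp_rot']),(210,205,90)),('m.png',lambda P:proj('scene',P),(205,165,50))]:
    base=cv2.resize(cv2.imread('pics/'+f)[y0:y0+n,x0:x0+n],(380,380),interpolation=cv2.INTER_CUBIC); s=380/n
    ov=base.copy()
    for ang,col in [(0,(0,255,0)),(.3,(255,0,255)),(.6,(0,255,255))]:
        t=-.055-ang; X=np.array([np.cos(t),np.sin(t),0]);Y=np.array([-np.sin(t),np.cos(t),0])
        uv=pf([w+sx*4*X+sy*18*Y+[0,0,10] for sx,sy in [(1,1),(1,-1),(-1,-1),(-1,1),(1,1)]])
        cv2.polylines(ov,[np.int32((uv-[x0,y0])*s)],False,col,1,cv2.LINE_AA)
    tiles.append(np.hstack([base,ov]))
cv2.imwrite('pics/n.png',cv2.resize(np.vstack(tiles),(600,600)))
E
```

```text
(no output)
```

View pics/n.png

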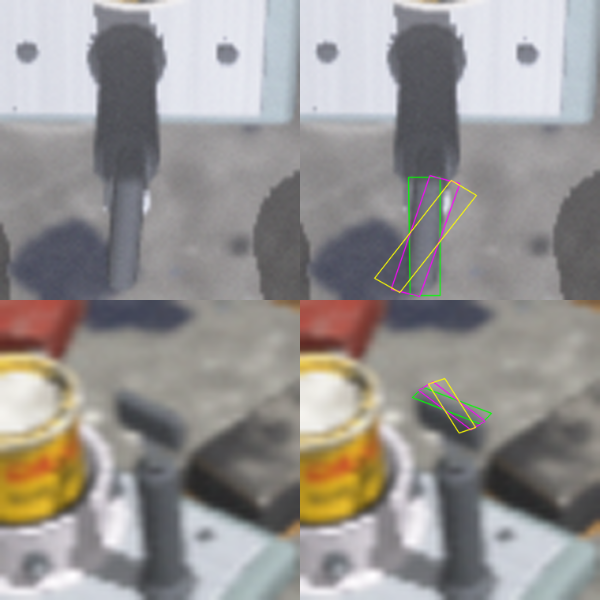

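Wrist view: the toggle head runs from (128,180) to (123,288) against a vertical outline for 0, so it's within about 0.1 rad of in line, and its centre matches (527.5,-86). The bar is next.

Emit:
arm_command:
  targets:
    - [[0,0,-2.6],[0,0,0],0.6]
    - [[0,0,-2.6],[0,0,0],0.6]
    - [[4.07,0,0],[0,0,0],0.6]
    - [[4.07,0,0],[0,0,0],0.6]
    - [[4.07,0,0],[0,0,0],0.6]

```text
time: 11.78
position: [541.5, 119.3, 336.4]
tcp_rot: [0.729, 0.684, 0.001, 0.0]
force: [-0.1, 1.0, -0.6]
opening: 51.3
```

Emit:
arm_command:
  targets:
    - [[4.07,0,0],[0,0,0],0.6]
    - [[4.07,0,0],[0,0,0],0.6]
    - [[4.07,0.06,0],[0,0,0],0.6]
    - [[0,0,0],[0,0,0],0.6]
    - [[0,0,0],[0,0,0],0.6]

```text
time: 12.2
position: [548.1, 244.7, 334.0]
tcp_rot: [0.726, 0.688, -0.001, -0.001]
force: [0.4, -0.7, 0.1]
opening: 51.1
```

Run:
```python
from h import *
o=st()
see('wrist','p.png')
print([(np.round(d['centre'],1).tolist(),round(d['confidence'],2)) for d in landmark_of('wrist','bar_grip')])
```

```text
t 12.2 p [548.1 244.7 334. ] q [ 0.726  0.688 -0.001 -0.001] R [[0.053, 0.999, -0.002], [0.999, -0.053, 0.0], [-0.0, -0.002, -1.0]] F [ 0.4 -0.7  0.1] T [-0.03  0.02  0.01] open 51.063207520340455 j [-0.751  0.416  0.475  1.204 -0.186  1.565 -0.363]
[([550.1, 243.1, 259.7], 0.93)]
```

View pics/p.png

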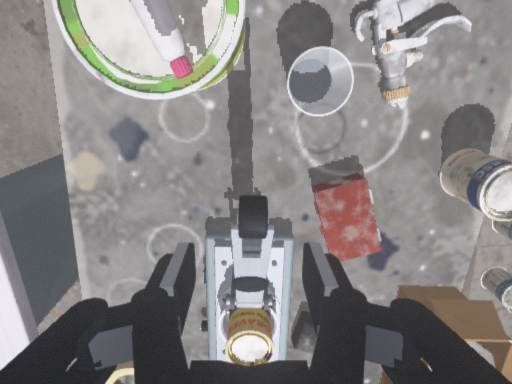

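The black grip is at (253,215) between the fingers' line, about 2 mm to +x, and the bar's full width begins right behind it. Going down to pinch it 9 mm above centre.

Emit:
arm_command:
  targets:
    - [[-0.26,0.15,0],[0,0,0],0.4]
    - [[0,0,2],[0,0,0],0.4]
    - [[0,0,2],[0,0,0],0.4]
    - [[0,0,1.5],[0,0,0],0.4]
    - [[0,0,0.9],[0,0,0],0.4]
  force: 50

```text
time: 12.72
position: [550.2, 235.1, 269.8]
tcp_rot: [0.73, 0.684, -0.001, -0.0]
force: [-0.1, -0.2, -0.3]
opening: 34.2
```

Emit:
arm_command:
  targets:
    - [[0,0,0],[0,0,0],0.4]
    - [[0,0,0],[0,0,0],0.2]
    - [[0,0,0],[0,0,0],0.1]
    - [[0,0,0],[0,0,0],0.1]
    - [[0,0,0],[0,0,0],0.1]

```text
time: 13.13
position: [550.2, 237.2, 272.0]
tcp_rot: [0.729, 0.685, -0.0, -0.0]
force: [-2.3, -1.6, 0.6]
opening: 16.5
```

Run:
```python
from h import *
st()
```

```text
t 13.1333 p [550.2 237.2 272. ] q [ 0.729  0.685 -0.    -0.   ] R [[0.062, 0.998, -0.0], [0.998, -0.062, -0.0], [-0.0, -0.0, -1.0]] F [-2.3 -1.6  0.6] T [-0.34  0.55 -0.14] open 16.522644164958137 j [-0.751  0.426  0.472  1.34  -0.191  1.42  -0.348]
```

```bash
python3 -c "
import numpy as np
t=np.linspace(2.467,0,21);x=-20.9*np.cos(t);z=20.9*np.sin(t)
print(np.round(np.c_[np.diff(x),-np.diff(z)],2).tolist())"
```

```text
[[-1.73, -1.91], [-1.95, -1.68], [-2.14, -1.43], [-2.3, -1.15], [-2.43, -0.86], [-2.52, -0.56], [-2.56, -0.24], [-2.58, 0.07], [-2.55, 0.39], [-2.48, 0.7], [-2.37, 1.0], [-2.23, 1.29], [-2.06, 1.55], [-1.85, 1.79], [-1.62, 2.01], [-1.36, 2.19], [-1.08, 2.34], [-0.78, 2.45], [-0.47, 2.53], [-0.16, 2.57]]
```

Emit:
arm_command:
  targets:
    - [[-1.73,0,-1.91],[0,0,0],0.1]
    - [[-1.95,0,-1.68],[0,0,0],0.1]
    - [[-2.14,0,-1.43],[0,0,0],0.1]
    - [[-2.3,0,-1.15],[0,0,0],0.1]
    - [[-2.43,0,-0.86],[0,0,0],0.1]

```text
time: 13.55
position: [542.9, 132.1, 340.1]
tcp_rot: [0.728, 0.686, -0.001, -0.001]
force: [-0.9, -0.6, -12.5]
opening: 16.6
```

Run:
```python
from h import *
st(); snapshot('side')
print([(np.round(d['centre'],1).tolist(),round(d['confidence'],2)) for d in landmark_of('side','bar_grip')])
```

```text
t 13.55 p [542.9 132.1 340.1] q [ 0.728  0.686 -0.001 -0.001] R [[0.06, 0.998, -0.004], [0.998, -0.06, 0.0], [-0.0, -0.004, -1.0]] F [ -0.9  -0.6 -12.5] T [ 0.28  0.02 -0.03] open 16.598226853531735 j [-0.637  0.324  0.519  1.317 -0.159  1.545 -0.196]
[([542.1, 144.4, 326.3], 0.83)]
```

Emit:
arm_command:
  targets:
    - [[-2.52,0,-0.56],[0,0,0],0.1]
    - [[-2.56,0,-0.24],[0,0,0],0.1]
    - [[-2.58,0,0.07],[0,0,0],0.1]
    - [[-2.55,0,0.39],[0,0,0],0.1]
    - [[-2.48,0,0.7],[0,0,0],0.1]

```text
time: 14.07
position: [534.6, 7.6, 338.1]
tcp_rot: [0.727, 0.686, 0.0, -0.003]
force: [-5.4, 3.6, -2.8]
opening: 16.5
```

Emit:
arm_command:
  targets:
    - [[-2.37,0,1.0],[0,0,0],0.1]
    - [[-2.23,0,1.29],[0,0,0],0.1]
    - [[-2.06,0,1.55],[0,0,0],0.1]
    - [[-1.85,0,1.79],[0,0,0],0.1]
    - [[-1.62,0,2.01],[0,0,0],0.1]

```text
time: 14.48
position: [527.4, -99.2, 262.7]
tcp_rot: [0.729, 0.684, -0.002, -0.0]
force: [-7.5, -1.8, 5.4]
opening: 15.7
```

Run:
```python
from h import *
st(); snapshot('side'); snapshot('scene')
for c in ['side','scene']:print([(np.round(d['centre'],1).tolist(),round(d['confidence'],2)) for d in landmark_of(c,'bar_grip')])
```

```text
t 14.4833 p [527.4 -99.2 262.7] q [ 0.729  0.684 -0.002 -0.   ] R [[0.064, 0.998, -0.003], [0.998, -0.064, -0.002], [-0.002, -0.003, -1.0]] F [-7.5 -1.8  5.4] T [0.13 1.66 0.1 ] open 15.71031545435811 j [-0.319  0.31   0.62   1.541 -0.18   1.351  0.254]
[([531.4, -78.8, 267.7], 0.92), ([615.8, -256.5, 0.8], 0.45)]
[([525.8, -82.2, 261.8], 0.58)]
```

The grip has slipped toward the pad edge: it's about 18 mm to +y of the TCP with the bar near 0.7 rad. I'll re-grip it.

Emit:
arm_command:
  targets:
    - [[0,0,0],[0,0,0],0.4]
    - [[0,0,-0.5],[0,0,0],0.4]
    - [[0.8,0,-0.5],[0,0,0],0.4]
    - [[0.8,0,0],[0,0,0],0.4]
    - [[0,0,0],[0,0,0],0.4]
  force: 100

```text
time: 15.1
position: [532.8, -77.5, 273.1]
tcp_rot: [0.727, 0.687, 0.001, 0.002]
force: [0.3, -0.6, 1.4]
opening: 34.2
```

Run:
```python
from h import *
st()
for c in ['side','scene','wrist']:
  snapshot(c); print([(np.round(d['centre'],1).tolist(),round(d['confidence'],2)) for d in landmark_of(c,'bar_grip')])
```

```text
t 15.1 p [532.8 -77.5 273.1] q [0.727 0.687 0.001 0.002] R [[0.057, 0.998, 0.004], [0.998, -0.057, -0.001], [-0.0, 0.004, -1.0]] F [ 0.3 -0.6  1.4] T [-0.14 -0.05  0.04] open 34.15932971081058 j [-0.351  0.302  0.609  1.523 -0.175  1.367  0.214]
[([530.2, -81.0, 264.5], 0.93)]
[([525.3, -81.3, 264.7], 0.59)]
[([528.9, -79.3, 263.6], 0.63)]
```

Emit:
arm_command:
  targets:
    - [[-0.3,-0.4,0],[0,0,0],0.4]
    - [[0,0,0],[0,0,0],0.3]
    - [[0,0,0],[0,0,0],0.1]
    - [[0,0,0],[0,0,0],0.1]
    - [[0,0,0],[0,0,0],0.1]

```text
time: 15.82
position: [527.9, -82.9, 272.0]
tcp_rot: [0.729, 0.685, 0.001, 0.001]
force: [3.5, -0.5, -1.0]
opening: 16.3
```

Emit:
arm_command:
  targets:
    - [[0,0,0],[0,0,0],0.1]
    - [[-1.13,0,1.45],[0,0,0],0.1]
    - [[-1.0,0,1.55],[0,0,0],0.1]
    - [[-0.86,0,1.63],[0,0,0],0.1]
    - [[-0.71,0,1.7],[0,0,0],0.1]

```text
time: 16.23
position: [525.4, -121.9, 210.0]
tcp_rot: [0.729, 0.684, 0.001, 0.002]
force: [0.8, -4.8, 5.8]
opening: 16.2
```

Run:
```python
from h import *
st()
for c in ['side','scene','wrist']:
  snapshot(c); print([(np.round(d['centre'],1).tolist(),round(d['confidence'],2)) for d in landmark_of(c,'bar_grip')])
```

```text
t 16.2333 p [ 525.4 -121.9  210. ] q [0.729 0.684 0.001 0.002] R [[0.064, 0.998, 0.004], [0.998, -0.064, -0.002], [-0.002, 0.004, -1.0]] F [ 0.8 -4.8  5.8] T [-0.13 -0.18 -0.24] open 16.20680894519905 j [-0.274  0.348  0.618  1.629 -0.211  1.227  0.323]
[([527.8, -114.2, 204.1], 0.6), ([535.2, -2.2, 44.5], 0.37)]
[([520.5, -116.4, 205.9], 0.72)]
[([526.2, -117.7, 204.0], 0.79)]
```

Emit:
arm_command:
  targets:
    - [[-0.56,0,1.76],[0,0,0],0.1]
    - [[-0.41,0,1.8],[0,0,0],0.1]
    - [[-0.24,0,1.83],[0,0,0],0.1]
    - [[-0.08,0,1.7],[0,0,0],0.1]
    - [[0,0,0.2],[0,0,0],0.1]

```text
time: 16.95
position: [524.3, -137.5, 135.2]
tcp_rot: [0.73, 0.683, -0.001, 0.003]
force: [2.3, -10.2, 4.9]
opening: 16.2
```

Run:
```python
from h import *
st()
for c in ['side','scene','wrist']:
  snapshot(c); print([(np.round(d['centre'],1).tolist(),round(d['confidence'],2)) for d in landmark_of(c,'bar_grip')])
```

```text
t 16.95 p [ 524.3 -137.5  135.2] q [ 0.73   0.683 -0.001  0.003] R [[0.066, 0.998, 0.003], [0.998, -0.066, -0.007], [-0.007, 0.003, -1.0]] F [  2.3 -10.2   4.9] T [-0.71 -0.39  0.02] open 16.2185568241457 j [-0.227  0.428  0.598  1.724 -0.264  1.068  0.391]
[([525.0, -128.2, 136.1], 0.94)]
[]
[([526.7, -131.3, 135.1], 0.74)]
```

Emit:
arm_command:
  targets:
    - [[0,0,0.3],[0,0,0],0.1]
    - [[0,0,0.3],[0,0,0],0.1]
    - [[0,0,0.3],[0,0,0],0.1]
    - [[0,0,0],[0,0,0],0.1]
    - [[0,0,0],[0,0,0],0.1]

```text
time: 17.67
position: [524.4, -137.5, 128.7]
tcp_rot: [0.73, 0.683, -0.001, 0.003]
force: [-0.3, -8.4, 5.8]
opening: 16.1
```

Run:
```python
from h import *
st()
see('scene','r.png')
for c in ['side']:
  snapshot(c); print([(np.round(d['centre'],1).tolist(),round(d['confidence'],2)) for d in landmark_of(c,'bar_grip')])
```

```text
t 17.6667 p [ 524.4 -137.5  128.7] q [ 0.73   0.683 -0.001  0.003] R [[0.066, 0.998, 0.003], [0.998, -0.066, -0.006], [-0.006, 0.004, -1.0]] F [-0.3 -8.4  5.8] T [-0.92 -0.12 -0.11] open 16.109770524841935 j [-0.224  0.435  0.595  1.731 -0.27   1.053  0.396]
[]
```

Emit:
arm_command:
  targets:
    - [[0,0,0.3],[0,0,0],0.1]
    - [[0,0,0.3],[0,0,0],0.1]
    - [[0,0,0.3],[0,0,0],0.1]
    - [[0,0,0],[0,0,0],0.1]
    - [[0,0,0],[0,0,0],0.1]

```text
time: 18.23
position: [524.8, -137.6, 127.0]
tcp_rot: [0.73, 0.684, 0.001, 0.003]
force: [-13.7, -4.5, 46.7]
opening: 16.3
```

Run:
```python
from h import *
st()
see('scene','r.png'); see('side','r2.png')
a=cv2.imread('pics/r.png')[140:250,140:290]; b=cv2.imread('pics/r2.png')[160:290,190:340]
cv2.imwrite('pics/rr.png',np.hstack([cv2.resize(x,(400,400),interpolation=cv2.INTER_CUBIC) for x in (a,b)]))
```

```text
t 18.2333 p [ 524.8 -137.6  127. ] q [0.73  0.684 0.001 0.003] R [[0.064, 0.998, 0.006], [0.998, -0.064, -0.003], [-0.003, 0.006, -1.0]] F [-13.7  -4.5  46.7] T [-0.06  3.5  -0.02] open 16.26113078426415 j [-0.22   0.437  0.594  1.733 -0.275  1.049  0.403]
```

View pics/rr.png

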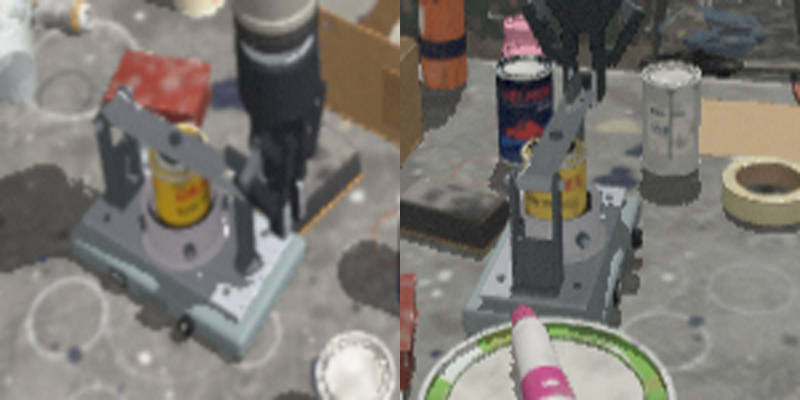

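The bar is down over the tin, and the toggle head shows above it (around (575,85) in the right half). At z = 127 it met a firm stop. Relaxing, releasing and rising to look.

Emit:
arm_command:
  targets:
    - [[0,0,-0.4],[0,0,0],0.1]
    - [[0,0,-0.3],[0,0,0],0.1]
    - [[0,0,0],[0,0,0],0.3]
    - [[0,0,0],[0,0,0],0.4]
    - [[0,0,0],[0,0,0],0.4]

```text
time: 18.75
position: [523.1, -130.4, 123.6]
tcp_rot: [0.728, 0.686, -0.0, -0.002]
force: [0.4, 0.5, -0.2]
opening: 34.0
```

Emit:
arm_command:
  targets:
    - [[0,0,-2],[0,0,0],0.4]
    - [[0,0,-3],[0,0,0],0.4]
    - [[0,0,-4],[0,0,0],0.4]
    - [[3,0,-2],[0,0,0],0.4]
    - [[2,0,0],[0,0,0],0.4]

```text
time: 19.17
position: [529.7, -81.2, 239.1]
tcp_rot: [0.728, 0.685, 0.003, 0.003]
force: [0.7, 0.8, 0.2]
opening: 34.3
```

Run:
```python
from h import *
o=st()
see('wrist','s.png')
for c in ['wrist','scene','side']:
  if c!='wrist': snapshot(c)
  for l in ['bar_grip','toggle_wing']:
    print(c,l,[(np.round(d['centre'],1).tolist(),round(d['confidence'],2)) for d in landmark_of(c,l)])
```

```text
t 19.1667 p [529.7 -81.2 239.1] q [0.728 0.685 0.003 0.003] R [[0.061, 0.998, 0.009], [0.998, -0.061, 0.001], [0.001, 0.009, -1.0]] F [0.7 0.8 0.2] T [ 0.05 -0.09  0.04] open 34.32566419309392 j [-0.347  0.313  0.61   1.595 -0.188  1.284  0.23 ]
wrist bar_grip [([526.6, -131.6, 131.4], 0.79)]
wrist toggle_wing [([523.5, -89.2, 143.5], 0.58)]
scene bar_grip [([525.4, -130.7, 130.1], 0.7)]
scene toggle_wing [([439.5, -253.1, 2.3], 0.74), ([525.1, -90.2, 149.8], 0.47)]
side bar_grip [([523.9, -132.2, 130.8], 0.63)]
side toggle_wing [([526.9, -86.9, 148.7], 0.64)]
```

View pics/s.png

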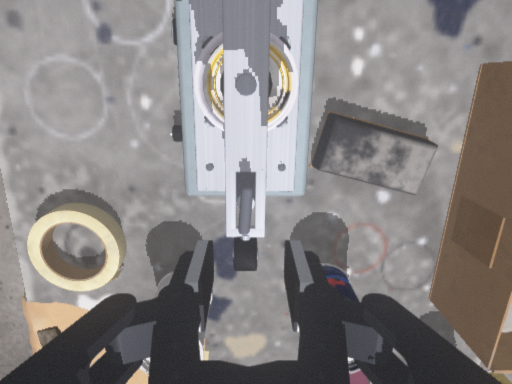

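The bar lies level (grip z ≈ 131), and the toggle head stands in the slot at (246,205), in line with the bar. Positioning over it.

Emit:
arm_command:
  targets:
    - [[-0.5,-0.2,3],[0,0,0],0.35]
    - [[0,0,2.5],[0,0,0],0.35]
    - [[0,0,1],[0,0,0],0.35]
    - [[0,0,0],[0,0,0],0.35]
    - [[0,0,0],[0,0,0],0.35]
  force: 40

```text
time: 20.03
position: [524.6, -87.1, 169.4]
tcp_rot: [0.729, 0.685, -0.0, -0.0]
force: [0.2, -0.1, 0.5]
opening: 29.7
```

Run:
```python
from h import *
st()
```

```text
t 20.0333 p [524.6 -87.1 169.4] q [ 0.729  0.685 -0.    -0.   ] R [[0.061, 0.998, -0.001], [0.998, -0.061, -0.0], [-0.0, -0.001, -1.0]] F [ 0.2 -0.1  0.5] T [ 0.02 -0.02  0.01] open 29.673767387894802 j [-0.322  0.371  0.595  1.703 -0.225  1.137  0.275]
```

Emit:
arm_command:
  targets:
    - [[0.08,0.3,0.7],[0,0,0],0.35]
    - [[0,0,0.6],[0,0,0],0.35]
    - [[0,0,0],[0,0,0],0.15]
    - [[0,0,0],[0,0,0],0.03]
    - [[0,0,0],[0,0,0],0.03]

```text
time: 20.45
position: [527.9, -86.0, 156.5]
tcp_rot: [0.728, 0.685, 0.0, 0.0]
force: [0.9, 0.4, -1.3]
opening: 6.7
```

Emit:
arm_command:
  targets:
    - [[0,0,0],[0,0,0],0.03]
    - [[0,0,0],[0,0,0],0.03]
    - [[0,0,0],[0,0,0],0.03]
    - [[0,0,0],[0,0,0],0.03]
    - [[0,0,0],[0,0,0],0.03]

```text
time: 20.87
position: [527.9, -86.1, 156.5]
tcp_rot: [0.728, 0.685, 0.0, 0.0]
force: [0.7, 0.5, -1.0]
opening: 7.1
```

Run:
```python
from h import *
st()
```

```text
t 20.8667 p [527.9 -86.1 156.5] q [0.728 0.685 0.    0.   ] R [[0.061, 0.998, 0.0], [0.998, -0.061, 0.0], [0.0, 0.0, -1.0]] F [ 0.7  0.5 -1. ] T [ 0.08 -0.13 -0.15] open 7.084715969708866 j [-0.317  0.39   0.589  1.713 -0.238  1.111  0.283]
```

Emit:
arm_command:
  targets:
    - [[0,0,0],[0,0,0.1],0.03]
    - [[0,0,0],[0,0,0.12],0.03]
    - [[0,0,0],[0,0,0.12],0.03]
    - [[0,0,0],[0,0,0.12],0.03]
    - [[0,0,0],[0,0,0.12],0.03]

```text
time: 21.28
position: [527.3, -85.9, 156.5]
tcp_rot: [0.895, 0.446, -0.0, -0.001]
force: [-0.4, 1.9, 0.4]
opening: 7.0
```

Emit:
arm_command:
  targets:
    - [[0,0,0],[0,0,0.12],0.03]
    - [[0,0,0],[0,0,0.12],0.03]
    - [[0,0,0],[0,0,0.12],0.03]
    - [[0,0,0],[0,0,0.12],0.03]
    - [[0,0,0],[0,0,0.12],0.03]

```text
time: 21.7
position: [526.9, -85.3, 156.5]
tcp_rot: [0.987, 0.162, -0.001, -0.001]
force: [-1.9, 1.1, 0.4]
opening: 6.9
```

Emit:
arm_command:
  targets:
    - [[0,0,0],[0,0,0.12],0.03]
    - [[0,0,0],[0,0,0.12],0.03]
    - [[0,0,0],[0,0,0.12],0.03]
    - [[0,0,0],[0,0,0.04],0.03]
    - [[0,0,0],[0,0,0],0.03]

```text
time: 22.12
position: [526.9, -84.9, 156.5]
tcp_rot: [0.999, -0.035, -0.001, -0.001]
force: [-1.9, 3.3, 3.3]
opening: 6.7
```

Run:
```python
from h import *
st()
```

```text
t 22.1167 p [526.9 -84.9 156.5] q [ 0.999 -0.035 -0.001 -0.001] R [[0.998, -0.069, -0.002], [-0.069, -0.998, 0.002], [-0.003, -0.002, -1.0]] F [-1.9  3.3  3.3] T [ 0.63  0.55 -0.02] open 6.712569991262222 j [-0.559  0.483  0.951  1.721 -0.426  1.163 -1.127]
```

Emit:
arm_command:
  targets:
    - [[0,0,0],[0,0,0],0.15]
    - [[0,0,0],[0,0,0],0.22]
    - [[0,0,0],[0,0,0],0.22]
    - [[0,0,-1],[0,0,0],0.22]
    - [[0,0,-2],[0,0,0],0.22]

```text
time: 22.53
position: [526.1, -86.0, 185.2]
tcp_rot: [0.999, -0.035, -0.002, 0.0]
force: [-0.0, 0.4, 0.4]
opening: 18.9
```

Emit:
arm_command:
  targets:
    - [[0,0,-4],[0,0,0],0.3]
    - [[0,0,-4],[0,0,0],0.3]
    - [[0,0,-1],[0,0,0],0.3]
    - [[0,0,0],[0,0,0],0.3]
    - [[0,0,0],[0,0,0],0.3]

```text
time: 22.95
position: [528.0, -86.7, 277.2]
tcp_rot: [0.999, -0.035, 0.001, -0.0]
force: [-0.1, 0.2, -1.2]
opening: 25.6
```

Run:
```python
from h import *
o=st()
see('wrist','u.png'); 
for c in ['wrist','scene','side']:
  if c!='wrist': snapshot(c)
  for l in ['bar_grip','toggle_wing','tin_small','tin_tall','tin_plain']:
    print(c,l,[(np.round(d['centre'],1).tolist(),round(d['confidence'],2)) for d in landmark_of(c,l)])
snapshot('wrist')
ms=silhouettes('wrist','toggle_wing')
uv={}
for ang in (0,.8,1.57):
    t=-.06-ang; X=np.array([np.cos(t),np.sin(t),0]);Y=np.array([-np.sin(t),np.cos(t),0]); w=np.array([527.5,-86,145])
    P=[w+a*4*X+b*18*Y+[0,0,c*10] for a in(-1,1) for b in(-1,1) for c in(-1,1)]
    hull=cv2.convexHull(np.float32(pw(P,o['position'],o['tcp_rot']))); m=np.zeros((384,512),np.uint8); cv2.fillConvexPoly(m,np.int32(hull),1)
    print(ang,cv2.boundingRect(hull),[(round(d['confidence'],2),cv2.boundingRect(d['mask'].astype(np.uint8)),round((m.astype(bool)&d['mask']).sum()/(m.astype(bool)|d['mask']).sum(),2)) for d in ms])
```

```text
t 22.95 p [528.  -86.7 277.2] q [ 0.999 -0.035  0.001 -0.   ] R [[0.998, -0.07, 0.002], [-0.07, -0.998, 0.0], [0.002, -0.0, -1.0]] F [-0.1  0.2 -1.2] T [-0.02 -0.01  0.04] open 25.622331500192384 j [-0.604  0.381  1.016  1.531 -0.327  1.409 -1.209]
wrist bar_grip [([526.1, -128.4, 131.6], 0.8)]
wrist toggle_wing [([526.8, -88.2, 142.6], 0.82)]
wrist tin_small [([536.4, -4.4, 42.2], 0.85), ([636.8, -378.9, 2.7], 0.81)]
wrist tin_tall [([613.7, -254.9, 0.4], 0.86)]
wrist tin_plain [([439.2, -255.6, 2.8], 0.9)]
scene bar_grip [([526.1, -131.0, 130.3], 0.74)]
scene toggle_wing [([527.5, -85.8, 147.5], 0.54)]
scene tin_small [([655.3, -471.3, -0.9], 0.92), ([536.8, -0.5, 45.8], 0.86), ([636.9, -377.2, -4.3], 0.57)]
scene tin_tall [([615.5, -257.7, 0.6], 0.83)]
scene tin_plain [([437.9, -252.8, 0.4], 0.56), ([535.6, -2.3, 42.6], 0.54)]
side bar_grip [([523.6, -128.0, 128.8], 0.65)]
side toggle_wing [([524.9, -85.4, 149.3], 0.61)]
side tin_small [([533.3, -0.9, 44.5], 0.64), ([655.8, -470.8, 2.2], 0.51)]
side tin_tall [([616.7, -258.1, 1.9], 0.63)]
side tin_plain [([440.0, -254.5, -2.8], 0.71)]
0 (224, 177, 48, 18) [(0.63, (240, 162, 16, 47), np.float64(0.22))]
0.8 (227, 163, 41, 45) [(0.63, (240, 162, 16, 47), np.float64(0.28))]
1.57 (242, 160, 12, 51) [(0.63, (240, 162, 16, 47), np.float64(0.72))]
```

The toggle mask matches the crosswise outline (IoU 0.72, against 0.22 for in line). The bar is level, the tin is home, and the bystanders haven't moved. Handing in.

```bash
python3 -c "
from station import *
print(close_job())"
```

```text
the job is handed in; nothing more can be done
None
```

The small tin is in the shaker with the bar locked over it, and I handed the job in at about 23 s. I have no verdict, because handing in reports none.

**What I did**
- **Tin:** I gripped the small yellow tin and pushed it down into the cup while turning it about 1.2 rad. It came to a hard stop at the cup floor's height.
- **Bar:** I swung the hold-down bar over by its grip until it met a firm stop, with the toggle up through the slot.
- **Toggle:** I turned it clockwise by about 1.58 rad, then let go and rose clear.

**Last checks**
- **Tin:** its base read z of about 42–46 mm; the cup floor is at 45 mm.
- **Bar:** the grip's centre read z of about 129–132 mm; level is 129.5 mm.
- **Toggle:** its outline fits crosswise (overlap 0.72, against 0.22 for in line).
- **Other tins:** both big tins and the two pink look-alikes read within about 6 mm of where they started, close to the detector's own error.

**What went wrong or is less certain**
- **Slip:** the bar's grip slipped in the fingers partway over, at about 0.7 rad, so I gripped it again.
- **Wrist force:** it peaked at about 66 N when the tin met the cup floor and 47 N when the bar met its stop, from the readings I took after each move. The wrist limit is 120 N. Both loads went through the fingers, so I don't expect them to count against the 40 N limit for the arm and gripper body.
- **No final look:** I had used all 12 picture views, so the end state was checked only by measurement. A few detections were stray, such as the tall plain tin being reported at the cup and, earlier, the toggle being reported at the plain tin.

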